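# Lid the turned boxes

### The job

Put the lids on the four turned wooden boxes: find each pale knobbed lid on the bench and set it on the box of its own diameter, sitting flat and fully home, with the plug inside the mouth. Lower the lids on rather than dropping them, leave the boxes standing where they are, and do not disturb the candlestick and the wax tin.

Things in the scene. Friction and masses are not known exactly. Their poses are not given: they have to be found in the camera images.
- pot_a: The smallest of four open turned wooden boxes (round straight-sided pots of mid-brown wood), loose, standing upright on the bench. Outside diameter 54 mm, height 55 mm, wall 6 mm, so the mouth is 42 mm across; inner floor 7 mm up. Origin: centre of the underside; z up along its axis. It takes lid_a.
- lid_a: The smallest of four loose pale turned lids, standing knob up; fits pot_a. Origin: centre of its underside, z up. From below: tapered plug 0-12 mm (24 mm across, 37 at its top), flat flange 54 mm across 12-20 mm, neck 16 mm across 20-26 mm, round knob 22 mm across 26-52 mm to hold it by. 30-130 g. Seated, the flange lies on the rim, origin 43 mm above the box's; the taper centres it.
- pot_b: The second smallest of four open turned wooden boxes (round straight-sided pots of mid-brown wood), loose, standing upright on the bench. Outside diameter 68 mm, height 55 mm, wall 6 mm, so the mouth is 56 mm across; inner floor 7 mm up. Origin: centre of the underside; z up along its axis. It takes lid_b.
- lid_b: The second smallest of four loose pale turned lids, standing knob up; fits pot_b. Origin: centre of its underside, z up. From below: tapered plug 0-12 mm (38 mm across, 51 at its top), flat flange 68 mm across 12-20 mm, neck 16 mm across 20-26 mm, round knob 22 mm across 26-52 mm to hold it by. 30-130 g. Seated, the flange lies on the rim, origin 43 mm above the box's; the taper centres it.
- pot_c: The second largest of four open turned wooden boxes (round straight-sided pots of mid-brown wood), loose, standing upright on the bench. Outside diameter 82 mm, height 55 mm, wall 6 mm, so the mouth is 70 mm across; inner floor 7 mm up. Origin: centre of the underside; z up along its axis. It takes lid_c.
- lid_c: The second largest of four loose pale turned lids, standing knob up; fits pot_c. Origin: centre of its underside, z up. From below: tapered plug 0-12 mm (52 mm across, 65 at its top), flat flange 82 mm across 12-20 mm, neck 16 mm across 20-26 mm, round knob 22 mm across 26-52 mm to hold it by. 30-130 g. Seated, the flange lies on the rim, origin 43 mm above the box's; the taper centres it.
- pot_d: The largest of four open turned wooden boxes (round straight-sided pots of mid-brown wood), loose, standing upright on the bench. Outside diameter 96 mm, height 55 mm, wall 6 mm, so the mouth is 84 mm across; inner floor 7 mm up. Origin: centre of the underside; z up along its axis. It takes lid_d.
- lid_d: The largest of four loose pale turned lids, standing knob up; fits pot_d. Origin: centre of its underside, z up. From below: tapered plug 0-12 mm (66 mm across, 79 at its top), flat flange 96 mm across 12-20 mm, neck 16 mm across 20-26 mm, round knob 22 mm across 26-52 mm to hold it by. 30-130 g. Seated, the flange lies on the rim, origin 43 mm above the box's; the taper centres it.
- candlestick: A slim dark turned wooden candlestick, 100 mm tall, foot 52 mm across, easily tipped, standing near the middle of the bench. Not to be moved. Origin: centre of the underside, z up.
- wax_tin: A squat round plain metal wax tin, 50 mm across and 30 mm tall, on the bench. Not to be moved. Origin: centre of the underside, z up.
Mind the look-alikes: they are no part of the job. Leave any turquoise look-alike of the lid_a alone. Leave any red look-alike of the lid_c alone.

How it is judged:
By the outcome, as a careful person would: the job done as asked, in the order asked, and still so for the second after the job is handed in, with the robot touching nothing.
It also fails if it takes over 99 s, if anything falls off the work surface, if the arm or the gripper's body presses on something with over 40 N, if the wrist force passes 120 N, or if a joint passes its speed limit or range.

### The arm

A 6-joint arm with a two-finger parallel gripper is mounted at the origin on the work surface. World frame = base frame: x ahead of the robot, y to its left, z up, the work surface at z = 0. Lengths are in m, angles in rad, forces in N, time in s.
With the tool pointing down it reaches from about 0.375 to 0.9 m from the base axis. Payload 3.1 kg.
Tool frame: the origin (TCP) lies midway between the tips of the shut fingers; the grasp point (between the pads) lies 19 mm behind it; z points along the fingers, y is the direction in which the jaws open and shut (so a half turn about z gives the same grasp; the last joint's range is limited). The gripper opens to 85 mm and grips with 20 to 120 N. Pads are 22 mm wide; open, the fingers measure 114 mm over their backs; the gripper's body (76 mm by 85 mm) begins 54 mm behind the grasp point. The pads swing forward as they close: fully open they stand 13 mm farther back than shut.
Start: joints at [1.151, 0.527, 1.433, -0, 1.181, -0.178], TCP at [0.149, 0.607, 0.231] pointing down, gripper open.
Joint ranges: [-3.08, 3.08], [-0.75, 2.2], [0.22, 2.44], [-1.43, 4.57], [0, 2.65], [-2.85, 2.85]. Speed limits (rad/s): [2.79, 2.79, 3.14, 3.14, 3.14, 3.14].

### API

Orientations are given as a unit quaternion [x, y, z, w].
In Python, from station import manip gives the robot as it stands. The module is installed in compiled form; this text tells all that it offers.
- The arm moves only by the tool drive_tool, never from a script. Its argument "deltas" is one flat list of numbers, 4 for each row, row after row: the shift along the tool's x, y, z in cm, then the turn about the tool's z in degrees. A call has 1 to 12 rows; each row is the pose to reach, as a shift and turn from the pose measured when the call began, along the tool's axes at that moment; what a row does not reach only later rows make up. A row lasts 1/10 s, in which the tool goes at most 50 mm and 8.59 degrees, less where a joint would pass 70% of its speed; a pose out of reach is approached as far as the arm can. A call with a gripper value outside its range is refused whole. "hand" is the finger opening in cm, from 0 to 8.54, set as the call begins (left out, the last holds). The fingers move at their own pace and stop on an object; "squeeze" is the grip in N (left out, the last holds). Time passes only in rows, so rows that repeat a pose let the fingers close. It gives the time, the measured TCP pose, the force and the opening at its end, in the units of the state.
- manip.sense(): the state, without advancing time (a new reading comes with each control period).
- manip.snapshot(name): name is "side" or "top"; returns a dict with "frame" (384x512x3 uint8, red, green, blue), "depth" (384x512 float32, m along the optical axis (not along the pixel's ray), 0 where there is no reading), "fx", "fy", "cx", "cy" (pixels), "k1" (the pictures are not rectified: a ray, as slopes to the right and down, at radius r is drawn at 1 + k1 r^2 times it, then the intrinsics apply), "R" (3x3) and "t" (3): a world point X has camera coordinates R X + t. Camera axes: x right, y down, z forward; pixel columns grow to the right and rows downward; lengths in m; the calibration is good to about 2 mm. A picture is of the moment at which its call begins.
- manip.sign_off(): hands the job in, once; it reports no verdict.
The state is a dict: "t": time; "q": joint angles; "qd": joint speeds; "tau": joint torques, N m; "tcp_pos": TCP position; "tool_rot": TCP orientation; "force": force on the tool from outside, world axes, zero at the start; "ft_torque": the same for the moment, N m; "finger_gap": opening from 0.0 (shut) to 1.0 (fully open).
Only numpy, scipy, OpenCV 4.12 (cv2) and the standard library are available. Lean on these libraries where they do the work, as an engineer would, in place of code of your own. Each camera call takes 0.05 s, during which the arm holds its last target.

## Working session

There is one attempt and no reset: what is moved stays moved. The work goes in short steps, Python scripts to look and compute and a tool call to move; the robot and the scene stay as the last step left them, time stands still between calls to the robot, and variables do not carry over. Pictures are saved under pics/ and viewed, and the job is handed in when it is done.

Besides the shell and the picture viewer there is one more tool, called after "Call:" in YAML: its name, and indented under it one key for each argument. drive_tool: Moves the arm, as the interface text tells. Its arguments: {"type":"object","properties":{"deltas":{"type":"array"},"hand":{"type":"number"},"squeeze":{"type":"number"}},"required":["deltas"]}

```bash
mkdir -p pics; python3 - <<'E'
from station import manip
import cv2,numpy as np,pickle
s=manip.sense();print(s)
for n in("side","top"):
    d=manip.snapshot(n);pickle.dump(d,open(n+"0.pkl","wb"))
    cv2.imwrite(f"pics/{n}0.png",cv2.resize(d["frame"][:,:,::-1],(800,600)))
    print(n,d["fx"],d["fy"],d["cx"],d["cy"],d["k1"],d["R"],d["t"])
E
```

```text
{'t': 0.0, 'q': array([ 1.15150929e+00,  5.28421210e-01,  1.43391460e+00,  1.05538272e-05,
        1.18138025e+00, -1.78554863e-01]), 'qd': array([-3.91569187e-04,  8.59989264e-05,  9.10342089e-04, -1.54799341e-03,
        9.96990507e-05,  2.10691776e-03]), 'tau': array([-1.70390187e-03, -4.42355955e+01, -1.78022522e+01, -4.00505342e-04,
        8.49107048e-03,  2.48332746e-06]), 'tcp_pos': array([0.14871479, 0.60631358, 0.23035732]), 'tool_rot': array([ 1.20077579e-01,  9.92763944e-01, -1.01318575e-03, -3.17323724e-04]), 'force': array([-0.10055949,  0.31936473,  0.47795265]), 'ft_torque': array([-0.0229564 , -0.00188552, -0.0340377 ]), 'finger_gap': 0.9990221718892516}
side 485.13758888684663 485.13758888684663 261.6187508861502 193.38123226402732 -0.16081529710039352 [[ 0.81825255 -0.57482691  0.00606629]
 [-0.42572039 -0.61302667 -0.66555274]
 [ 0.38629642  0.54200768 -0.74632617]] [-0.46063405  0.25989976  1.18592893]
top 407.98837627845427 407.98837627845427 253.4308547453263 188.46281974380804 0.03971508470769227 [[ 2.19115942e-02 -9.99746890e-01  5.10273179e-03]
 [-9.71719530e-01 -2.24970863e-02 -2.35063897e-01]
 [ 2.35119196e-01  1.92200582e-04 -9.71966525e-01]] [-0.01192336  0.54103122  1.04730547]
```

View pics/top0.png

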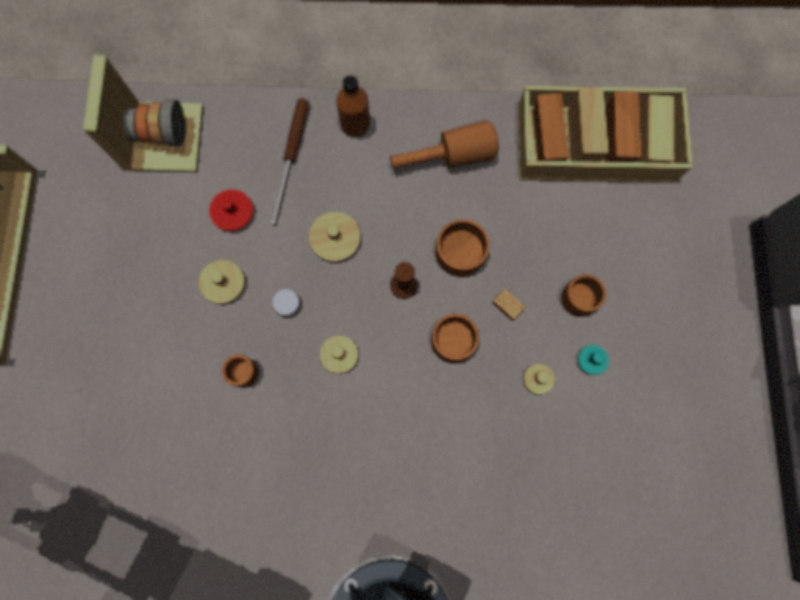

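View pics/side0.png

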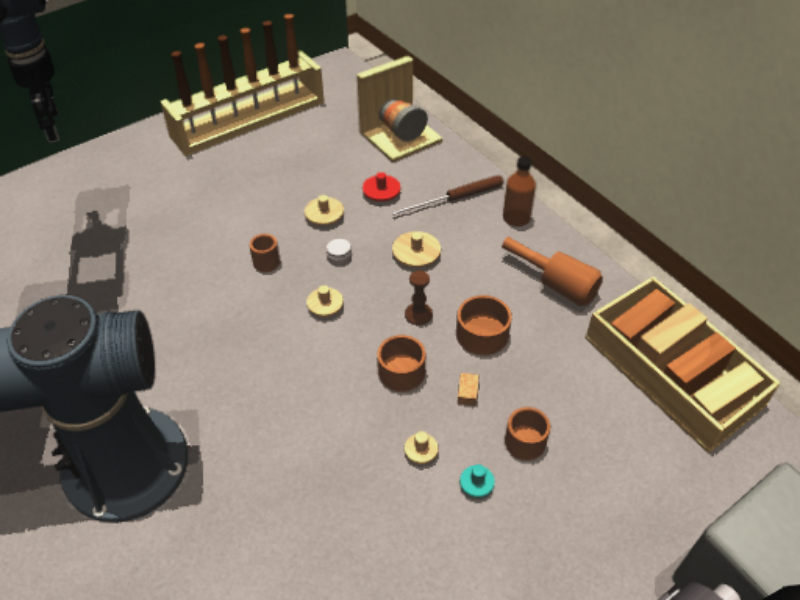

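```bash
cat > h.py <<'E'
import numpy as np,cv2,pickle
from scipy.spatial.transform import Rotation as Ro
def cloud(d):
    z=d["depth"].astype(float);h,w=z.shape
    K=np.array([[d["fx"],0,d["cx"]],[0,d["fy"],d["cy"]],[0,0,1.]])
    u,v=np.meshgrid(np.arange(w),np.arange(h))
    p=cv2.undistortPoints(np.stack([u,v],-1).reshape(-1,1,2).astype(float),K,np.array([d["k1"],0,0,0,0]),None,None,None).reshape(h,w,2) if False else None
    xd=(u-d["cx"])/d["fx"];yd=(v-d["cy"])/d["fy"];x,y=xd.copy(),yd.copy()
    for _ in range(20):
        f=1+d["k1"]*(x*x+y*y);x=xd/f;y=yd/f
    P=np.stack([x*z,y*z,z],-1)
    X=(P-d["t"])@d["R"]   # R^T (P-t)
    X[z==0]=np.nan
    return X
def local(X,c,r):
    return X[np.hypot(X[...,0]-c[0],X[...,1]-c[1])<r]
def deltas(s,p):
    return 100*Ro.from_quat(s["tool_rot"]).inv().apply(np.array(p)-s["tcp_pos"])
def go(*pts):
    from station import manip
    s=manip.sense();print("tcp",s["tcp_pos"].round(4),"yaw-x",Ro.from_quat(s["tool_rot"]).as_matrix()[:,:2].round(3).tolist(),"q",s["q"].round(2),"gap",round(s["finger_gap"]*85.4,1),"F",s["force"].round(1),"t",s["t"])
    for p in pts: print(p,"->",deltas(s,p).round(2))
E
python3 - <<'E'
from h import *
D={n:pickle.load(open(n+"0.pkl","rb")) for n in("top","side")}
C={n:cloud(D[n]) for n in D}
seeds=dict(lid_a=(540,379,27),lid_b=(339,354,34),lid_c=(221,283,41),lid_d=(335,237,48),pot_a=(240,370,27),pot_b=(585,295,34),pot_c=(456,338,41),pot_d=(463,247,48),stick=(404,288,26),tin=(286,303,25),teal=(593,361,27),red=(231,210,41))
for k,(u,v,r) in seeds.items():
    r/=1000
    X=C["top"]; c0=X[int(v*384/600),int(u*.64)][:2]
    for it in range(2):
      out=[]
      for n in C:
        L=local(C[n],c0,r+.015); 
        lo,hi=(.014,.026) if k[:3] in("lid","tea","red") else (.048,.061) if k[:3]=="pot" else (.022,.04) if k=="tin" else (.085,.12)
        M=L[(L[:,2]>lo)&(L[:,2]<hi)]
        if len(M)<3: out.append((n,"few",L[:,2].max()));continue
        (cx,cy),rr=cv2.minEnclosingCircle(M[:,:2].astype(np.float32))
        kn=L[L[:,2]>.035] if hi<.03 else None
        out.append((n,np.round([cx,cy,rr,np.median(M[:,2])],4),len(M), None if kn is None or len(kn)==0 else np.r_[kn[:,:2].mean(0),(kn[:,:2].max(0)+kn[:,:2].min(0))/2,kn[:,2].max()].round(4)))
        if n=="top":c0=np.array([cx,cy])
    print(k,*out,sep="\n   ")
E
```

```text
lid_a
   ('top', array([ 0.4066, -0.2535,  0.027 ,  0.021 ]), 233, array([ 0.4058, -0.2515,  0.4063, -0.2528,  0.0578]))
   ('side', array([ 0.4078, -0.2549,  0.0281,  0.0209]), 254, array([ 0.4054, -0.2562,  0.4071, -0.2538,  0.0582]))
lid_b
   ('top', array([0.4418, 0.1003, 0.0339, 0.0209]), 397, array([0.4408, 0.0999, 0.4413, 0.1003, 0.0572]))
   ('side', array([0.4421, 0.0996, 0.0356, 0.0201]), 281, array([0.4399, 0.0968, 0.441 , 0.0996, 0.0557]))
lid_c
   ('top', array([0.5706, 0.3194, 0.0422, 0.0207]), 579, array([0.5686, 0.3166, 0.5689, 0.3181, 0.0579]))
   ('side', array([0.5716, 0.3191, 0.0445, 0.0207]), 305, array([0.568 , 0.316 , 0.5697, 0.3196, 0.0558]))
lid_d
   ('top', array([0.6616, 0.1175, 0.0479, 0.0208]), 751, array([0.6592, 0.1169, 0.6607, 0.1171, 0.0569]))
   ('side', array([0.6646, 0.1158, 0.0521, 0.0204]), 500, array([0.6591, 0.1134, 0.6605, 0.1144, 0.0576]))
pot_a
   ('top', array([0.4064, 0.2675, 0.0267, 0.0553]), 144, None)
   ('side', array([0.4065, 0.2697, 0.0313, 0.0542]), 132, None)
pot_b
   ('top', array([ 0.5551, -0.3348,  0.0354,  0.0548]), 182, None)

[... 374 characters left out ...]
 0.5733, -0.0126,  0.018 ,  0.1007]), 140, None)
   ('side', array([ 0.5756, -0.0118,  0.0211,  0.1003]), 117, None)
tin
   ('top', array([0.5324, 0.1983, 0.0236, 0.0306]), 219, None)
   ('side', array([0.5306, 0.1993, 0.0258, 0.0306]), 145, None)
teal
   ('top', array([ 0.4435, -0.3509,  0.0286,  0.0208]), 239, array([ 0.4418, -0.3484,  0.4418, -0.3503,  0.0597]))
   ('side', array([ 0.4434, -0.3515,  0.0282,  0.0206]), 256, array([ 0.4418, -0.3538,  0.4436, -0.3528,  0.0557]))
red
   ('top', array([0.7089, 0.3133, 0.0423, 0.0207]), 536, array([0.7063, 0.3103, 0.7078, 0.3111, 0.056 ]))
   ('side', array([0.7078, 0.3152, 0.0447, 0.0211]), 284, array([0.7068, 0.3094, 0.708 , 0.3089, 0.0597]))
```

```bash
python3 - <<'E'
from h import *
go((.57,.319,.23),(.57,.319,.1),(.57,.319,.03))
E
```

```text
tcp [0.1488 0.6064 0.2304] yaw-x [[-0.971, 0.239], [0.239, 0.971], [0.0, -0.002]] q [ 1.15  0.53  1.43  0.    1.18 -0.18] gap 85.6 F [ 0.  -0.4 -0.4] t 0.1
(0.57, 0.319, 0.23) -> [-47.76 -17.86   0.06]
(0.57, 0.319, 0.1) -> [-47.77 -17.83  13.06]
(0.57, 0.319, 0.03) -> [-47.77 -17.82  20.06]
```

Call:
drive_tool:
  deltas: [-4, -1.5, 0, 0, -8, -3, 0, 0, -12, -4.5, 0, 0, -16, -6, 0, 0, -20, -7.5, 0, 0, -24.4, -9.1, 0, 0, -28.8, -10.7, 0, 0, -33.2, -12.4, 0, 0, -37.6, -14, 0, 0, -42, -15.7, 0, 0, -46, -17.2, 0, 0, -47.8, -17.8, 0, 0]
  hand: 4.5
  squeeze: 40

```text
t: 1.3
tcp_pos: [0.5737, 0.3166, 0.23]
tool_rot: [0.122, 0.993, -0.001, 0.0]
force: [0.2, 0.0, 0.3]
finger_gap: 0.526
```

```bash
python3 - <<'E'
from h import *
go((.57,.319,.1),(.57,.319,.026))
E
```

```text
tcp [0.5737 0.3166 0.23  ] yaw-x [[-0.97, 0.242], [0.242, 0.97], [-0.001, -0.002]] q [ 0.34  0.57  1.35 -0.    1.22 -0.99] gap 45.0 F [0.2 0.  0.3] t 1.3
(0.57, 0.319, 0.1) -> [ 0.42  0.17 13.  ]
(0.57, 0.319, 0.026) -> [ 0.43  0.19 20.4 ]
```

Call:
drive_tool:
  deltas: [0.4, 0.2, 3, 0, 0.4, 0.2, 7, 0, 0.4, 0.2, 11, 0, 0.4, 0.2, 14.5, 0, 0.4, 0.2, 16.5, 0, 0.4, 0.2, 16.5, 0, 0.4, 0.2, 16.5, 0]

```text
t: 2.0
tcp_pos: [0.5699, 0.3196, 0.0649]
tool_rot: [0.122, 0.993, -0.001, -0.0]
force: [0.5, -0.6, 0.7]
finger_gap: 0.528
```

```bash
python3 - <<'E'
from h import *
go((.57,.319,.026))
E
```

```text
tcp [0.5699 0.3196 0.0649] yaw-x [[-0.97, 0.241], [0.241, 0.97], [0.0, -0.003]] q [ 0.34  0.77  1.47 -0.    0.9  -0.98] gap 45.1 F [ 0.5 -0.6  0.7] t 2.0
(0.57, 0.319, 0.026) -> [-0.02 -0.04  3.89]
```

Call:
drive_tool:
  deltas: [0, 0, 2, 0, 0, 0, 3.5, 0, 0, 0, 3.9, 0, 0, 0, 3.9, 0]

```text
t: 2.4
tcp_pos: [0.5697, 0.3195, 0.0259]
tool_rot: [0.122, 0.993, -0.001, -0.0]
force: [-0.3, 0.0, -0.3]
finger_gap: 0.526
```

Call:
drive_tool:
  deltas: [0, 0, 0, 0, 0, 0, 0, 0, 0, 0, 0, 0, 0, 0, 0, 0, 0, 0, 0, 0, 0, 0, 0, 0]
  hand: 1.5

```text
t: 3.0
tcp_pos: [0.5704, 0.3197, 0.0269]
tool_rot: [0.122, 0.993, -0.001, 0.0]
force: [-1.0, -1.0, 6.1]
finger_gap: 0.244
```

Call:
drive_tool:
  deltas: [0, 0, -1, 0, 0, 0, -3, 0, 0, 0, -6, 0, 0, 0, -10, 0, 0, 0, -14, 0, 0, 0, -17, 0, 0, 0, -17, 0]

```text
t: 3.7
tcp_pos: [0.5732, 0.3213, 0.2028]
tool_rot: [0.122, 0.993, 0.001, 0.005]
force: [-0.2, 0.3, -0.5]
finger_gap: 0.242
```

```bash
cat >> h.py <<'E'
def snap(tag):
    from station import manip
    D={}
    for n in("side","top"):
        D[n]=manip.snapshot(n);pickle.dump(D[n],open(n+tag+".pkl","wb"))
    return D
def show(D,tag,boxes):
    # boxes: {cam:(u0,v0,u1,v1)} native pixels
    ims=[cv2.resize(D[n]["frame"][b[1]:b[3],b[0]:b[2],::-1],(400,400)) for n,b in boxes.items()]
    cv2.imwrite(f"pics/{tag}.png",np.hstack(ims))
def proj(d,p):
    c=d["R"]@np.array(p)+d["t"];x,y=c[:2]/c[2];f=1+d["k1"]*(x*x+y*y)
    return np.array([d["fx"]*x*f+d["cx"],d["fy"]*y*f+d["cy"]])
def crop(D,tag,p,h=50):
    b={}
    for n in D:
        u,v=proj(D[n],p).astype(int);u=min(max(u,h),512-h);v=min(max(v,h),384-h);b[n]=(u-h,v-h,u+h,v+h)
    show(D,tag,b)
def held(D,r,tilt=True):
    """held lid: flange measured from points near expected flange top height"""
    from station import manip
    s=manip.sense();t=s["tcp_pos"];print("tcp",t.round(4))
    for n in D:
        L=local(cloud(D[n]),t[:2],r+.012);M=L[(L[:,2]>t[2]-.035)&(L[:,2]<t[2]+.004)]
        if len(M)<5: print(n,"few",len(M));continue
        (cx,cy),rr=cv2.minEnclosingCircle(M[:,:2].astype(np.float32))
        print(n,"flange c-tcp mm",((np.array([cx,cy])-t[:2])*1000).round(1),"r",round(rr*1000,1),"n",len(M),"zmed-tcp",round((np.median(M[:,2])-t[2])*1000,1))
E
python3 - <<'E'
from h import *
D=snap("1");held(D,.041)
from station import manip
crop(D,"held1",manip.sense()["tcp_pos"])
go((.472,-.1045,.2),(.472,-.1045,.11))
E
```

```text
tcp [0.5701 0.32   0.1976]
side flange c-tcp mm [ 2.5 -2.5] r 44.4 n 335 zmed-tcp -1.7
top flange c-tcp mm [-0.5 -2.6] r 40.7 n 367 zmed-tcp -4.2
tcp [0.5701 0.32   0.1976] yaw-x [[-0.97, 0.241], [0.241, 0.97], [-0.002, -0.002]] q [ 0.34  0.6   1.39 -0.    1.15 -0.98] gap 21.1 F [-0.9  0.1 -2. ] t 3.8
(0.472, -0.1045, 0.2) -> [ -0.73 -43.57  -0.17]
(0.472, -0.1045, 0.11) -> [ -0.71 -43.55   8.83]
```

View pics/held1.png

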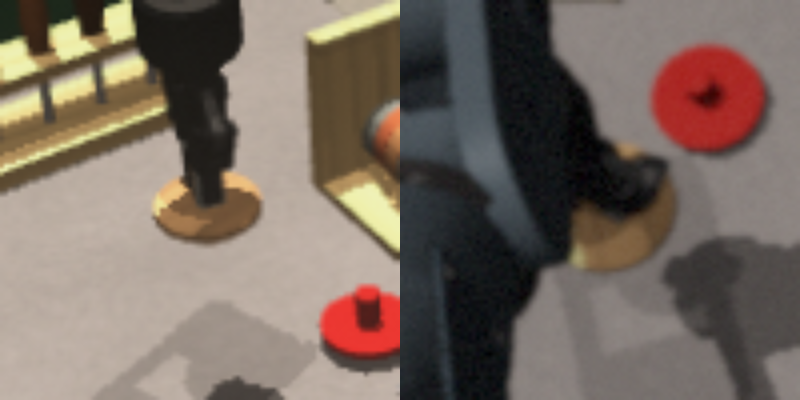

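Call:
drive_tool:
  deltas: [-0.1, -2, -0.2, 0, -0.1, -6, -0.2, 0, -0.2, -10, -0.2, 0, -0.3, -14.5, -0.2, 0, -0.3, -19, -0.2, 0, -0.4, -23.5, -0.2, 0, -0.5, -28, -0.2, 0, -0.6, -32.5, -0.2, 0, -0.7, -37, -0.2, 0, -0.7, -40.5, -0.2, 0, -0.7, -42.8, -0.2, 0, -0.7, -43.6, -0.2, 0]

```text
t: 5.0
tcp_pos: [0.47, -0.1063, 0.1987]
tool_rot: [0.123, 0.992, -0.0, -0.001]
force: [-0.2, -0.7, 0.1]
finger_gap: 0.239
```

Call:
drive_tool:
  deltas: [0, 0, 2, 0, 0, 0, 5, 0, 0, 0, 7, 0, 0, 0, 7.5, 0, 0, 0, 7.5, 0]

```text
t: 5.5
tcp_pos: [0.469, -0.1052, 0.1225]
tool_rot: [0.123, 0.992, 0.0, -0.003]
force: [0.4, 0.6, -0.3]
finger_gap: 0.246
```

```bash
python3 - <<'E'
from h import *
D=snap("2");held(D,.041)
crop(D,"held2",(.472,-.1045,.1))
go((.472,-.1045,.082),(.472,-.1045,.071))
E
```

```text
tcp [ 0.4702 -0.106   0.124 ]
side flange c-tcp mm [-3.4 -0.3] r 42.3 n 474 zmed-tcp -8.3
top few 0
tcp [ 0.4702 -0.106   0.124 ] yaw-x [[-0.97, 0.244], [0.244, 0.97], [0.002, -0.001]] q [-0.45  0.51  1.89 -0.    0.74 -1.78] gap 20.2 F [ 0.2 -0.3 -0.8] t 5.6
(0.472, -0.1045, 0.082) -> [-0.14  0.19  4.2 ]
(0.472, -0.1045, 0.071) -> [-0.15  0.19  5.3 ]
```

View pics/held2.png

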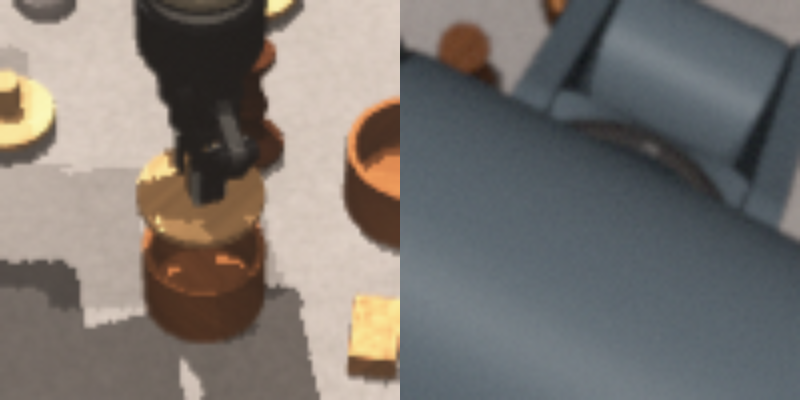

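```bash
cat >> h.py <<'E'
def plane(D,r,n="side"):
    from station import manip
    s=manip.sense();t=s["tcp_pos"]
    X=cloud(D[n]);f=D[n]["frame"].astype(float)
    m=(np.hypot(X[...,0]-t[0],X[...,1]-t[1])<r+.012)&(X[...,2]>t[2]-.06)&(X[...,2]<t[2]+.02)&(f[...,0]>120)&(f[...,0]-f[...,2]>40)
    M=X[m]
    c=np.median(M,0)
    for _ in range(15):
        A=np.c_[M[:,:2]-t[:2],np.ones(len(M))];k=np.linalg.lstsq(A,M[:,2],rcond=None)[0];e=M[:,2]-A@k
        M=M[abs(e)<max(.002,1.5*np.median(abs(e)))]
    (cx,cy),rr=cv2.minEnclosingCircle(M[:,:2].astype(np.float32))
    print("plane slope deg x,y",np.degrees(np.arctan(k[:2])).round(1),"z at tcp rel",round((k[2]-t[2])*1000,1),"n",len(M),"rms mm",round(np.std(A@k-A@k)*0+np.std(M[:,2]-np.c_[M[:,:2]-t[:2],np.ones(len(M))]@k)*1000,2),"c-tcp",((np.array([cx,cy])-t[:2])*1000).round(1),"rr",round(rr*1000,1))
E
python3 - <<'E'
from h import *
for g in "12":
    D={n:pickle.load(open(n+g+".pkl","rb")) for n in("side",)}
    plane(D,.041) if g=="2" else None
E
```

```text
plane slope deg x,y [-1.  -0.4] z at tcp rel -8.3 n 291 rms mm 1.03 c-tcp [-1.9  0.1] rr 41.0
```

Call:
drive_tool:
  deltas: [-0.2, 0.2, 1.5, 0, -0.2, 0.2, 3, 0, -0.2, 0.2, 3.8, 0, -0.2, 0.2, 3.8, 0, -0.2, 0.2, 4.1, 0, -0.2, 0.2, 4.4, 0, -0.2, 0.2, 4.7, 0, -0.2, 0.2, 4.7, 0]

```text
t: 6.4
tcp_pos: [0.4725, -0.1045, 0.0769]
tool_rot: [0.123, 0.992, -0.0, -0.001]
force: [-0.1, -0.1, -0.9]
finger_gap: 0.246
```

```bash
python3 - <<'E'
from h import *
go((.4725,-.1048,.070))
D=snap("3");plane(D,.041)
X=cloud(D["side"]);L=local(X,(.472,-.1045),.055)
crop(D,"held3",(.472,-.1045,.06))
E
```

```text
tcp [ 0.4725 -0.1045  0.0769] yaw-x [[-0.97, 0.244], [0.244, 0.97], [0.002, -0.001]] q [-0.45  0.61  1.91 -0.    0.63 -1.77] gap 21.0 F [-0.1 -0.1 -0.9] t 6.4
(0.4725, -0.1048, 0.07) -> [-0.01 -0.03  0.69]
plane slope deg x,y [-0.5 -0.4] z at tcp rel -6.9 n 256 rms mm 1.02 c-tcp [-0.4 -1.5] rr 41.0
```

View pics/held3.png

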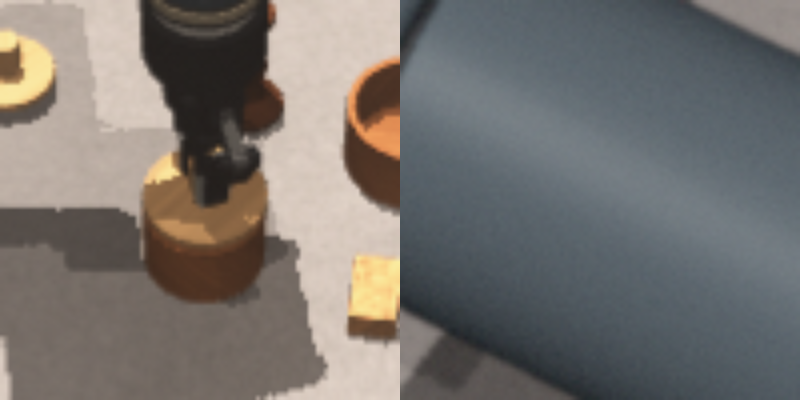

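Lid at (205,205) lies over the pot, level, edges flush; plug about 6 mm in with no force. Continue slowly.

Call:
drive_tool:
  deltas: [0, 0, 0.2, 0, 0, 0, 0.4, 0, 0, 0, 0.55, 0, 0, 0, 0.65, 0, 0, 0, 0.7, 0, 0, 0, 0.7, 0]

```text
t: 7.1
tcp_pos: [0.4725, -0.1045, 0.07]
tool_rot: [0.123, 0.992, -0.0, -0.001]
force: [-0.5, -0.0, -1.0]
finger_gap: 0.242
```

Call:
drive_tool:
  deltas: [0, 0, 0.05, 0, 0, 0, 0.1, 0, 0, 0, 0.1, 0]

```text
t: 7.4
tcp_pos: [0.4725, -0.1046, 0.0699]
tool_rot: [0.123, 0.992, -0.0, -0.001]
force: [-1.8, 1.2, 7.4]
finger_gap: 0.241
```

Call:
drive_tool:
  deltas: [0, 0, 0, 0, 0, 0, 0, 0, 0, 0, 0, 0, 0, 0, 0, 0]
  hand: 4.5

```text
t: 7.8
tcp_pos: [0.4725, -0.1045, 0.0697]
tool_rot: [0.123, 0.992, -0.0, -0.001]
force: [0.4, -1.0, 0.5]
finger_gap: 0.526
```

Call:
drive_tool:
  deltas: [0, 0, -1.5, 0, 0, 0, -5, 0, 0, 0, -9, 0, 0, 0, -12, 0, 0, 0, -13, 0, 0, 0, -13, 0]

```text
t: 8.4
tcp_pos: [0.4735, -0.1048, 0.2008]
tool_rot: [0.123, 0.992, -0.001, 0.001]
force: [1.1, -0.1, -0.9]
finger_gap: 0.527
```

```bash
python3 - <<'E'
from h import *
D=snap("4")
for n in D:
    L=local(cloud(D[n]),(.472,-.1045),.055);M=L[(L[:,2]>.057)&(L[:,2]<.07)]
    print(n,len(M),cv2.minEnclosingCircle(M[:,:2].astype(np.float32)) if len(M)>5 else "",np.median(M[:,2]) if len(M) else "")
crop(D,"p4",(.472,-.1045,.06))
go((.4416,.1,.2),(.4416,.1,.026))
E
```

```text
side 554 ((0.47253865003585815, -0.10515138506889343), 0.043430402874946594) 0.06348523028945319
top 0  
tcp [ 0.4719 -0.1041  0.1987] yaw-x [[-0.97, 0.244], [0.244, 0.97], [0.004, -0.001]] q [-0.45  0.39  1.81 -0.    0.94 -1.77] gap 45.4 F [-0.9  0.2  0.2] t 8.5
(0.4416, 0.1, 0.2) -> [ 7.92 19.05 -0.12]
(0.4416, 0.1, 0.026) -> [ 7.86 19.06 17.28]
```

View pics/p4.png

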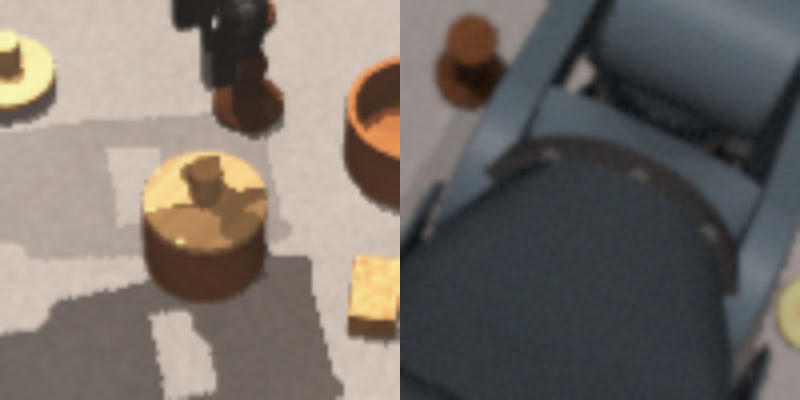

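Call:
drive_tool:
  deltas: [1, 2.5, 0, 0, 2.8, 6.5, 0, 0, 4.5, 10.8, 0, 0, 6.2, 15, 0, 0, 7.4, 18, 0, 0, 7.9, 19, 0, 0, 7.9, 19, 3, 0, 7.9, 19, 7, 0, 7.9, 19, 11, 0, 7.9, 19, 13.5, 0, 7.9, 19, 13.5, 0]

```text
t: 9.6
tcp_pos: [0.4382, 0.0987, 0.0601]
tool_rot: [0.123, 0.992, -0.001, -0.007]
force: [-0.5, 0.6, 0.7]
finger_gap: 0.525
```

```bash
python3 - <<'E'
from h import *
go((.4418,.1,.026))
E
```

```text
tcp [0.4382 0.0987 0.0601] yaw-x [[-0.969, 0.245], [0.245, 0.97], [0.013, -0.003]] q [-0.03  0.62  2.   -0.    0.54 -1.35] gap 44.8 F [-0.5  0.6  0.7] t 9.6
(0.4418, 0.1, 0.026) -> [-0.36  0.22  3.41]
```

Call:
drive_tool:
  deltas: [-0.4, 0.2, 0.5, 0, -0.4, 0.2, 2, 0, -0.4, 0.2, 3.3, 0, -0.4, 0.2, 3.3, 0, -0.4, 0.2, 3.3, 0]

```text
t: 10.1
tcp_pos: [0.4429, 0.0995, 0.0277]
tool_rot: [0.123, 0.992, -0.001, -0.006]
force: [-0.2, 0.3, -0.9]
finger_gap: 0.528
```

```bash
python3 - <<'E'
from h import *
go((.4418,.1,.026))
E
```

```text
tcp [0.4429 0.0995 0.0277] yaw-x [[-0.969, 0.245], [0.245, 0.97], [0.012, -0.003]] q [-0.03  0.69  2.   -0.    0.46 -1.35] gap 45.1 F [-0.2  0.3 -0.9] t 10.1
(0.4418, 0.1, 0.026) -> [0.11 0.02 0.17]
```

Call:
drive_tool:
  deltas: [0.1, 0, 0.15, 0, 0.1, 0, 0.15, 0]

```text
t: 10.3
tcp_pos: [0.4424, 0.0998, 0.027]
tool_rot: [0.123, 0.992, -0.001, -0.005]
force: [-0.0, 0.1, 0.5]
finger_gap: 0.526
```

Call:
drive_tool:
  deltas: [0, 0, 0, 0, 0, 0, 0, 0, 0, 0, 0, 0, 0, 0, 0, 0, 0, 0, 0, 0, 0, 0, 0, 0]
  hand: 1.5

```text
t: 10.9
tcp_pos: [0.4428, 0.0998, 0.0276]
tool_rot: [0.123, 0.992, -0.001, -0.005]
force: [-0.7, -0.3, 6.0]
finger_gap: 0.239
```

Call:
drive_tool:
  deltas: [0, 0, -1, 0, 0, 0, -3, 0, 0, 0, -6, 0, 0, 0, -10, 0, 0, 0, -14, 0, 0, 0, -16, 0, 0, 0, -17, 0, 0, 0, -17, 0, 0, 0, -17, 0, 0, 0, -17, 0]

```text
t: 11.9
tcp_pos: [0.4433, 0.0998, 0.1962]
tool_rot: [0.123, 0.992, -0.001, -0.006]
force: [-0.2, -0.9, -1.2]
finger_gap: 0.242
```

```bash
python3 - <<'E'
from h import *
D=snap("5");plane(D,.034)
go((.5551,-.334,.2))
crop(D,"p5",(.442,.1,.2))
E
```

```text
plane slope deg x,y [-0.6 -0.5] z at tcp rel -7.0 n 140 rms mm 1.03 c-tcp [-1.3  0. ] rr 34.0
tcp [0.4435 0.0997 0.1963] yaw-x [[-0.969, 0.245], [0.245, 0.97], [0.012, -0.003]] q [-0.03  0.36  1.88 -0.    0.92 -1.35] gap 20.7 F [ 0.2  0.6 -0.2] t 12.0
(0.5551, -0.334, 0.2) -> [-21.43 -39.32  -0.52]
```

View pics/p5.png

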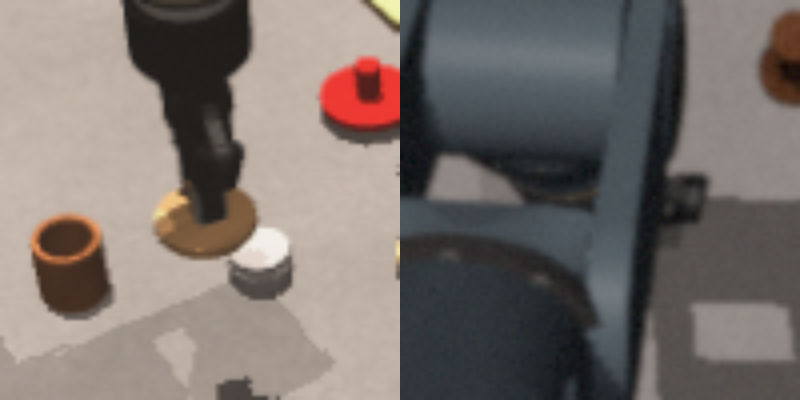

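Call:
drive_tool:
  deltas: [-1, -1.8, 0, 0, -2.8, -5, 0, 0, -4.9, -9, 0, 0, -7, -13, 0, 0, -9.2, -17, 0, 0, -11.5, -21, 0, 0, -13.6, -25, 0, 0, -15.8, -29, 0, 0, -18, -33, 0, 0, -20, -36.5, -0.5, 0, -21.2, -38.8, -0.5, 0, -21.5, -39.3, -0.5, 0]

```text
t: 13.2
tcp_pos: [0.556, -0.3374, 0.1983]
tool_rot: [0.125, 0.992, -0.001, -0.006]
force: [-0.1, 0.5, -1.0]
finger_gap: 0.243
```

Call:
drive_tool:
  deltas: [0, 0, 0, 0, 0, 0, 2, 0, 0, 0, 5, 0, 0, 0, 8, 0, 0, 0, 9, 0, 0, 0, 9, 0, 0, 0, 9, 0, 0, 0, 9, 0]

```text
t: 14.0
tcp_pos: [0.5559, -0.3379, 0.1101]
tool_rot: [0.125, 0.992, -0.002, -0.005]
force: [-0.0, -0.8, -0.5]
finger_gap: 0.24
```

```bash
python3 - <<'E'
from h import *
D=snap("6");plane(D,.034)
go((.556,-.3337,.085),(.556,-.3337,.071))
for n in D:
    L=local(cloud(D[n]),(.5551,-.334),.045);M=L[(L[:,2]>.048)&(L[:,2]<.061)]
    print(n,len(M),cv2.minEnclosingCircle(M[:,:2].astype(np.float32)) if len(M)>5 else "")
crop(D,"p6",(.555,-.334,.07))
E
```

```text
plane slope deg x,y [1.3 0.3] z at tcp rel -6.7 n 176 rms mm 1.09 c-tcp [-1.5 -1.6] rr 32.7
tcp [ 0.5557 -0.338   0.11  ] yaw-x [[-0.969, 0.248], [0.248, 0.969], [0.009, -0.005]] q [-0.71  0.71  1.46 -0.01  0.98 -2.03] gap 21.0 F [0.2 0.4 0. ] t 14.1
(0.556, -0.3337, 0.085) -> [0.05 0.44 2.5 ]
(0.556, -0.3337, 0.071) -> [0.04 0.45 3.9 ]
side 140 ((0.5534455180168152, -0.33618274331092834), 0.0336480587720871)
top 0
```

View pics/p6.png

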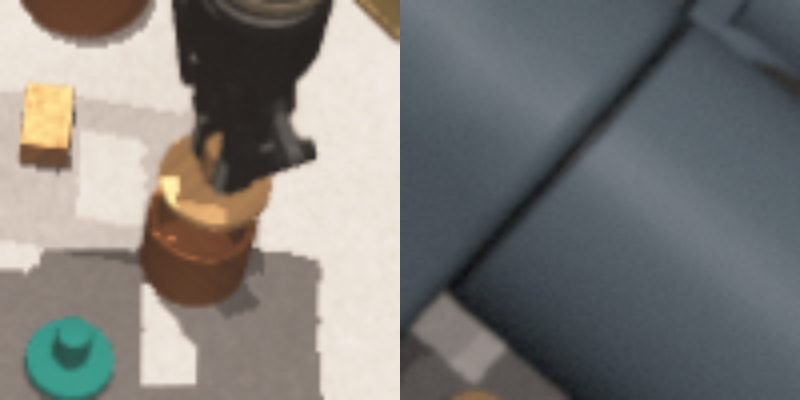

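Call:
drive_tool:
  deltas: [0, 0.45, 0.5, 0, 0, 0.45, 1.5, 0, 0, 0.45, 2.2, 0, 0, 0.45, 2.5, 0, 0, 0.45, 2.8, 0, 0, 0.45, 3.1, 0, 0, 0.45, 3.2, 0, 0, 0.45, 3.2, 0]

```text
t: 14.9
tcp_pos: [0.5564, -0.3338, 0.0779]
tool_rot: [0.125, 0.992, -0.002, -0.005]
force: [-0.4, 0.4, -0.9]
finger_gap: 0.243
```

```bash
python3 - <<'E'
from h import *
D=snap("7");plane(D,.034)
go((.556,-.3337,.071))
crop(D,"p7",(.555,-.334,.07))
E
```

```text
plane slope deg x,y [1.9 1. ] z at tcp rel -6.7 n 186 rms mm 1.03 c-tcp [-2.8 -0.8] rr 34.1
tcp [ 0.5566 -0.3338  0.0782] yaw-x [[-0.969, 0.248], [0.248, 0.969], [0.009, -0.005]] q [-0.71  0.75  1.48 -0.01  0.92 -2.02] gap 20.6 F [-1.1 -0.4 -0.4] t 15.0
(0.556, -0.3337, 0.071) -> [0.05 0.   0.72]
```

View pics/p7.png

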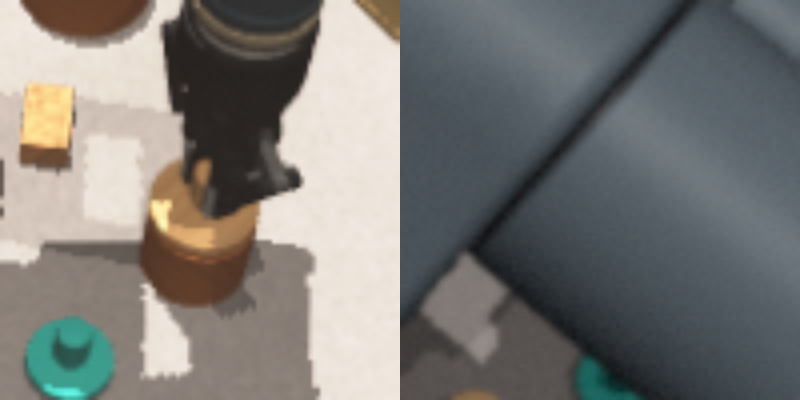

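Call:
drive_tool:
  deltas: [0.1, 0, 0.15, 0, 0.1, 0, 0.35, 0, 0.1, 0, 0.5, 0, 0.1, 0, 0.6, 0, 0.1, 0, 0.7, 0, 0.1, 0, 0.7, 0]

```text
t: 15.6
tcp_pos: [0.5555, -0.3336, 0.071]
tool_rot: [0.125, 0.992, -0.002, -0.005]
force: [-0.4, -0.2, -1.1]
finger_gap: 0.243
```

Call:
drive_tool:
  deltas: [0, 0, 0.05, 0, 0, 0, 0.1, 0, 0, 0, 0.15, 0, 0, 0, 0.15, 0]

```text
t: 16.0
tcp_pos: [0.5556, -0.3337, 0.0706]
tool_rot: [0.125, 0.992, -0.002, -0.005]
force: [-1.6, 1.0, 5.4]
finger_gap: 0.243
```

Contact at the expected height (0.0276+0.043=0.0706). Release.

Call:
drive_tool:
  deltas: [0, 0, 0, 0, 0, 0, 0, 0, 0, 0, 0, 0, 0, 0, 0, 0]
  hand: 4.5

```text
t: 16.4
tcp_pos: [0.5555, -0.3336, 0.0704]
tool_rot: [0.125, 0.992, -0.002, -0.005]
force: [0.4, 0.5, -0.1]
finger_gap: 0.53
```

Call:
drive_tool:
  deltas: [0, 0, -1.5, 0, 0, 0, -5, 0, 0, 0, -9, 0, 0, 0, -12, 0, 0, 0, -13, 0, 0, 0, -13, 0, 0, 0, -13, 0, 0, 0, -13, 0]

```text
t: 17.2
tcp_pos: [0.5557, -0.3324, 0.1982]
tool_rot: [0.125, 0.992, -0.001, -0.007]
force: [-0.2, 0.5, -0.7]
finger_gap: 0.526
```

```bash
python3 - <<'E'
from h import *
D=snap("8")
for n in D:
    L=local(cloud(D[n]),(.555,-.334),.045);M=L[(L[:,2]>.057)&(L[:,2]<.07)]
    print(n,len(M),cv2.minEnclosingCircle(M[:,:2].astype(np.float32)) if len(M)>5 else "",np.median(M[:,2]) if len(M) else "")
crop(D,"p8",(.555,-.334,.06))
go((.4068,-.2538,.2),(.4068,-.2538,.06))
E
```

```text
side 434 ((0.5559096932411194, -0.3347259759902954), 0.0358719527721405) 0.06384514450507862
top 0  
tcp [ 0.556  -0.3326  0.1984] yaw-x [[-0.969, 0.248], [0.248, 0.969], [0.013, -0.003]] q [-0.71  0.6   1.4  -0.01  1.16 -2.02] gap 44.8 F [-0.5  0.4 -0.3] t 17.3
(0.4068, -0.2538, 0.2) -> [16.41  3.94  0.03]
(0.4068, -0.2538, 0.06) -> [16.23  3.99 14.03]
```

View pics/p8.png

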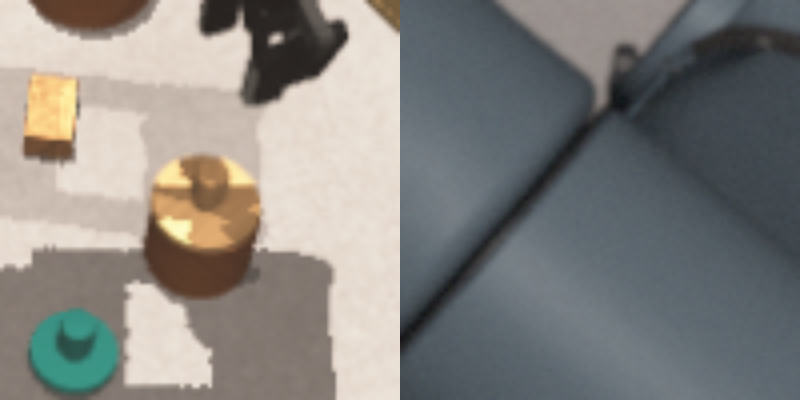

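Call:
drive_tool:
  deltas: [3, 0.7, 0, 0, 7, 1.7, 0, 0, 11, 2.7, 0, 0, 14.5, 3.5, 0, 0, 16.2, 4, 0, 0, 16.4, 4, 2, 0, 16.3, 4, 6, 0, 16.3, 4, 10, 0, 16.2, 4, 13, 0, 16.2, 4, 14, 0, 16.2, 4, 14, 0, 16.2, 4, 14, 0]

```text
t: 18.5
tcp_pos: [0.4076, -0.2541, 0.0608]
tool_rot: [0.125, 0.992, -0.001, -0.006]
force: [-1.1, 0.5, -0.1]
finger_gap: 0.524
```

Call:
drive_tool:
  deltas: [0, 0, 0, 0]

```text
t: 18.6
tcp_pos: [0.4083, -0.2548, 0.062]
tool_rot: [0.125, 0.992, -0.002, -0.005]
force: [0.6, -0.1, -0.0]
finger_gap: 0.529
```

```bash
python3 - <<'E'
from h import *
go((.4068,-.2538,.027))
E
```

```text
tcp [ 0.4083 -0.2548  0.062 ] yaw-x [[-0.969, 0.248], [0.248, 0.969], [0.01, -0.005]] q [-0.78  0.63  1.92 -0.02  0.59 -2.09] gap 45.2 F [ 0.6 -0.1 -0. ] t 18.6
(0.4068, -0.2538, 0.027) -> [0.14 0.08 3.5 ]
```

Call:
drive_tool:
  deltas: [0.15, 0.1, 1, 0, 0.15, 0.1, 2.5, 0, 0.15, 0.1, 3.5, 0, 0.15, 0.1, 3.5, 0, 0.15, 0.1, 3.5, 0]

```text
t: 19.1
tcp_pos: [0.4067, -0.2535, 0.027]
tool_rot: [0.125, 0.992, -0.002, -0.005]
force: [0.0, 0.5, -0.5]
finger_gap: 0.526
```

Call:
drive_tool:
  deltas: [0, 0, 0, 0, 0, 0, 0, 0, 0, 0, 0, 0, 0, 0, 0, 0, 0, 0, 0, 0, 0, 0, 0, 0]
  hand: 1.5

```text
t: 19.7
tcp_pos: [0.407, -0.2538, 0.0274]
tool_rot: [0.125, 0.992, -0.002, -0.005]
force: [-0.6, 0.5, 5.5]
finger_gap: 0.241
```

Call:
drive_tool:
  deltas: [0, 0, -1, 0, 0, 0, -3, 0, 0, 0, -6, 0, 0, 0, -10, 0, 0, 0, -14, 0, 0, 0, -16, 0, 0, 0, -17, 0, 0, 0, -17, 0, 0, 0, -17, 0, 0, 0, -17, 0]

```text
t: 20.7
tcp_pos: [0.4078, -0.2525, 0.1959]
tool_rot: [0.125, 0.992, -0.001, -0.006]
force: [-0.4, 0.2, -0.1]
finger_gap: 0.241
```

```bash
python3 - <<'E'
from h import *
D=snap("9");plane(D,.027)
go((.4064,.2683,.2))
crop(D,"p9",(.407,-.254,.2))
E
```

```text
plane slope deg x,y [0.4 0.5] z at tcp rel -7.3 n 151 rms mm 0.94 c-tcp [-2.1 -1.9] rr 26.2
tcp [ 0.408  -0.2526  0.196 ] yaw-x [[-0.969, 0.248], [0.248, 0.969], [0.012, -0.004]] q [-0.78  0.39  1.82 -0.01  0.94 -2.1 ] gap 20.5 F [-0.1 -0.2 -1.4] t 20.8
(0.4064, 0.2683, 0.2) -> [13.07 50.43 -0.44]
```

View pics/p9.png

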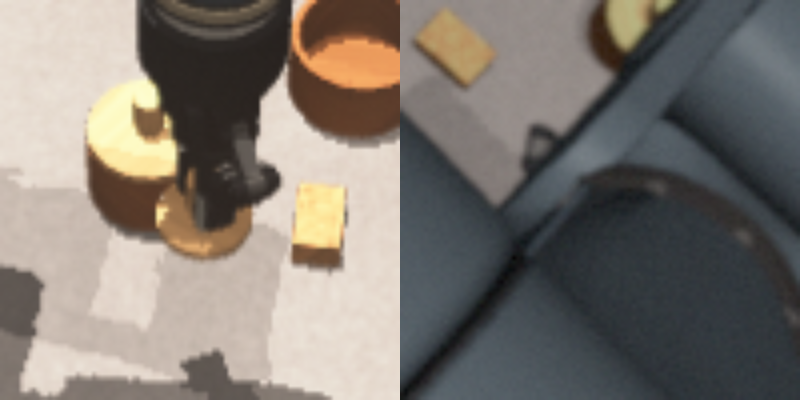

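Call:
drive_tool:
  deltas: [-0.3, 2, -0.4, 0, -0.2, 6, -0.4, 0, 0.3, 10.5, -0.4, 0, 1, 15, -0.4, 0, 2, 19.5, -0.4, 0, 3.2, 24, -0.4, 0, 4.8, 28.5, -0.4, 0, 6.5, 33, -0.4, 0, 8.3, 37, -0.4, 0, 9.5, 40, -0.4, 0, 10, 41, -0.4, 0, 10, 41, -0.4, 0]

```text
t: 22.0
tcp_pos: [0.412, 0.1702, 0.199]
tool_rot: [0.123, 0.992, -0.002, -0.007]
force: [0.1, -0.0, -1.0]
finger_gap: 0.239
```

```bash
python3 - <<'E'
from h import *
go((.4064,.2683,.2),(.4064,.2683,.11))
E
```

```text
tcp [0.412  0.1702 0.199 ] yaw-x [[-0.97, 0.245], [0.245, 0.97], [0.013, -0.005]] q [ 0.14  0.34  1.89  0.    0.92 -1.18] gap 20.4 F [ 0.1 -0.  -1. ] t 22.0
(0.4064, 0.2683, 0.2) -> [ 2.95  9.37 -0.11]
(0.4064, 0.2683, 0.11) -> [2.83 9.42 8.89]
```

Call:
drive_tool:
  deltas: [0.8, 2.5, 0, 0, 1.9, 6, 0, 0, 2.7, 8.6, 0, 0, 2.9, 9.4, 0, 0, 2.9, 9.4, 3, 0, 2.9, 9.4, 6, 0, 2.8, 9.4, 8.5, 0, 2.8, 9.4, 9, 0, 2.8, 9.4, 9, 0, 2.8, 9.4, 9, 0]

```text
t: 23.0
tcp_pos: [0.4077, 0.2676, 0.1096]
tool_rot: [0.124, 0.992, -0.001, -0.006]
force: [0.3, 0.6, -0.2]
finger_gap: 0.238
```

```bash
python3 - <<'E'
from h import *
D=snap("a");plane(D,.027)
go((.4064,.2683,.078))
for n in D:
    L=local(cloud(D[n]),(.4064,.2683),.04);M=L[(L[:,2]>.048)&(L[:,2]<.061)]
    print(n,len(M),cv2.minEnclosingCircle(M[:,:2].astype(np.float32)) if len(M)>5 else "")
crop(D,"pa",(.4064,.2683,.07))
E
```

```text
plane slope deg x,y [ 0.4 -1.1] z at tcp rel -6.8 n 23 rms mm 0.99 c-tcp [ 1.2 -0. ] rr 25.5
tcp [0.4078 0.268  0.1101] yaw-x [[-0.969, 0.245], [0.245, 0.969], [0.011, -0.003]] q [ 0.35  0.55  1.88  0.    0.73 -0.98] gap 20.6 F [-0.2 -0.4 -0.3] t 23.1
(0.4064, 0.2683, 0.078) -> [0.11 0.   3.21]
side 109 ((0.40873953700065613, 0.26769670844078064), 0.028701674193143845)
top 36 ((0.39008069038391113, 0.2609483003616333), 0.018786724656820297)
```

View pics/pa.png

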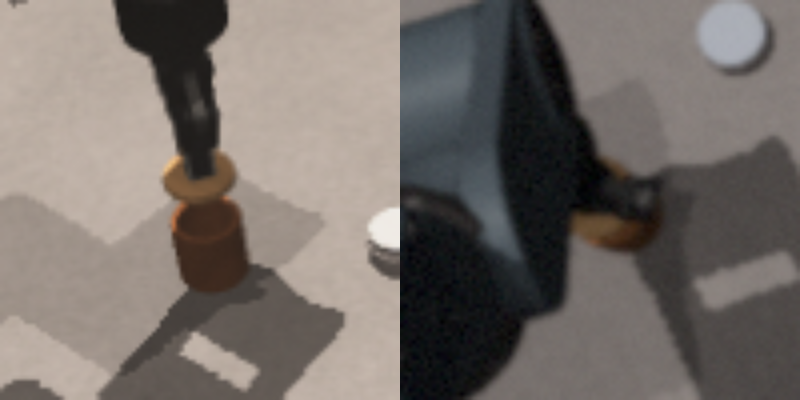

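Call:
drive_tool:
  deltas: [0.1, 0, 1, 0, 0.1, 0, 2, 0, 0.1, 0, 2.4, 0, 0.1, 0, 2.7, 0, 0.1, 0, 3, 0, 0.1, 0, 3.1, 0, 0.1, 0, 3.1, 0]

```text
t: 23.8
tcp_pos: [0.4064, 0.2683, 0.0789]
tool_rot: [0.123, 0.992, -0.001, -0.006]
force: [0.4, 0.8, -0.2]
finger_gap: 0.244
```

```bash
python3 - <<'E'
from h import *
D=snap("b");plane(D,.027)
go((.4064,.2683,.071))
crop(D,"pb",(.4064,.2683,.07),30)
E
```

```text
plane slope deg x,y [ 1.3 -3.2] z at tcp rel -6.3 n 26 rms mm 0.96 c-tcp [-1.8 -1.5] rr 25.8
tcp [0.4066 0.2683 0.0792] yaw-x [[-0.969, 0.245], [0.245, 0.97], [0.01, -0.003]] q [ 0.35  0.6   1.9   0.01  0.65 -0.98] gap 20.7 F [-0.5  0.   0.1] t 23.9
(0.4064, 0.2683, 0.071) -> [ 0.01 -0.    0.82]
```

View pics/pb.png

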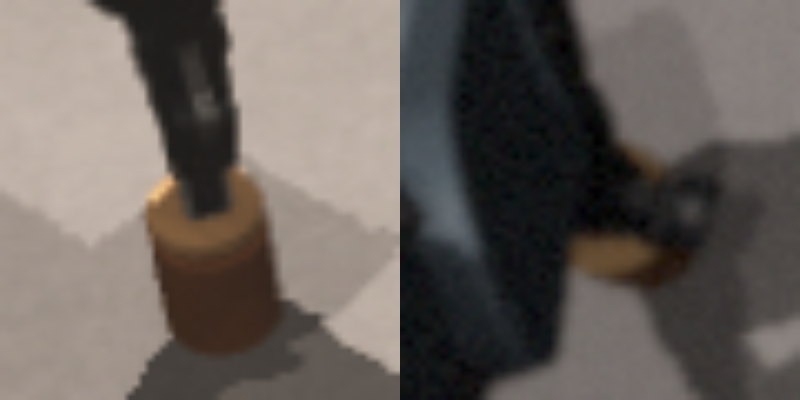

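Edges line up (lid 147–267, pot walls continue straight below). Seat it.

Call:
drive_tool:
  deltas: [0, 0, 0.2, 0, 0, 0, 0.4, 0, 0, 0, 0.55, 0, 0, 0, 0.7, 0, 0, 0, 0.8, 0, 0, 0, 0.8, 0]

```text
t: 24.5
tcp_pos: [0.4064, 0.2683, 0.071]
tool_rot: [0.124, 0.992, -0.001, -0.006]
force: [0.4, -0.1, -0.8]
finger_gap: 0.239
```

Call:
drive_tool:
  deltas: [0, 0, 0.05, 0, 0, 0, 0.1, 0, 0, 0, 0.15, 0, 0, 0, 0.15, 0]

```text
t: 24.9
tcp_pos: [0.4065, 0.2683, 0.0704]
tool_rot: [0.123, 0.992, -0.001, -0.005]
force: [-1.7, -0.4, 8.7]
finger_gap: 0.243
```

Call:
drive_tool:
  deltas: [0, 0, 0, 0, 0, 0, 0, 0, 0, 0, 0, 0, 0, 0, 0, 0]
  hand: 4.5

```text
t: 25.3
tcp_pos: [0.4064, 0.2683, 0.0702]
tool_rot: [0.123, 0.992, -0.001, -0.005]
force: [-0.8, 0.3, -0.8]
finger_gap: 0.528
```

Call:
drive_tool:
  deltas: [0, 0, -1.5, 0, 0, 0, -5, 0, 0, 0, -9, 0, 0, 0, -12, 0, 0, 0, -13, 0, 0, 0, -13, 0, 0, 0, -13, 0, 0, 0, -13, 0]

```text
t: 26.1
tcp_pos: [0.4067, 0.2679, 0.1986]
tool_rot: [0.123, 0.992, -0.002, -0.007]
force: [-1.1, 1.0, -0.4]
finger_gap: 0.529
```

```bash
python3 - <<'E'
from h import *
D=snap("c")
for n in D:
    L=local(cloud(D[n]),(.4064,.2683),.04);M=L[(L[:,2]>.057)&(L[:,2]<.07)]
    print(n,len(M),cv2.minEnclosingCircle(M[:,:2].astype(np.float32)) if len(M)>5 else "",np.median(M[:,2]) if len(M) else "")
crop(D,"pc",(.4064,.2683,.06))
go((.662,.1175,.2),(.662,.1175,.06))
E
```

```text
side 162 ((0.4063282608985901, 0.2670452892780304), 0.029550401493906975) 0.063477025602066
top 193 ((0.4055173397064209, 0.2660350799560547), 0.026629161089658737) 0.06354648127671934
tcp [0.407  0.268  0.1987] yaw-x [[-0.969, 0.245], [0.245, 0.97], [0.013, -0.005]] q [ 0.35  0.4   1.8   0.    0.96 -0.97] gap 44.9 F [ 0.4  0.1 -0.2] t 26.2
(0.662, 0.1175, 0.2) -> [-28.41  -8.35  -0.45]
(0.662, 0.1175, 0.06) -> [-28.59  -8.28  13.54]
```

View pics/pc.png

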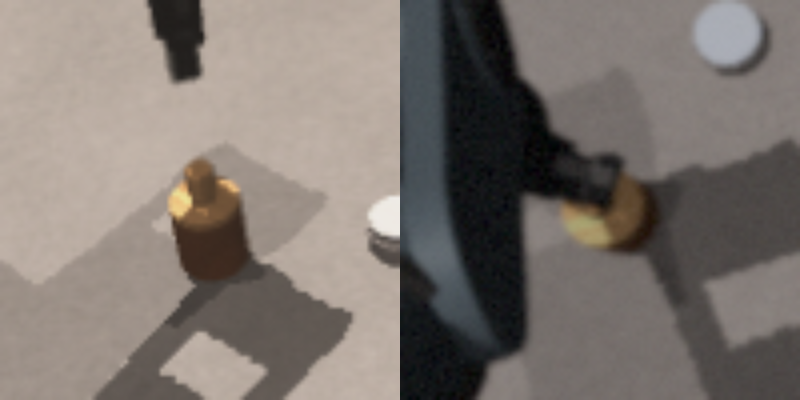

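Call:
drive_tool:
  deltas: [-2.5, -0.8, 0, 0, -6.5, -2, 0, 0, -11, -3.3, 0, 0, -15.5, -4.6, 0, 0, -20, -5.9, 0, 0, -24.5, -7.2, 0, 0, -27.5, -8.1, 0, 0, -28.4, -8.4, 0, 0, -28.4, -8.4, 2, 0, -28.5, -8.4, 6, 0, -28.5, -8.4, 9, 0, -28.5, -8.4, 10, 0]

```text
t: 27.4
tcp_pos: [0.657, 0.1172, 0.0908]
tool_rot: [0.123, 0.992, -0.002, -0.012]
force: [-1.0, 0.6, -1.3]
finger_gap: 0.524
```

Call:
drive_tool:
  deltas: [0, 0, 0, 0, 0, 0, 0, 0]

```text
t: 27.6
tcp_pos: [0.6565, 0.1177, 0.0909]
tool_rot: [0.123, 0.992, -0.002, -0.012]
force: [-0.5, -0.0, 0.2]
finger_gap: 0.531
```

```bash
python3 - <<'E'
from h import *
go((.662,.117,.06),(.662,.117,.027))
E
```

```text
tcp [0.6565 0.1177 0.0909] yaw-x [[-0.969, 0.244], [0.244, 0.97], [0.024, -0.008]] q [ 0.01  0.76  1.41 -0.    1.   -1.31] gap 45.3 F [-0.5 -0.   0.2] t 27.6
(0.662, 0.117, 0.06) -> [-0.62  0.09  3.07]
(0.662, 0.117, 0.027) -> [-0.7   0.12  6.37]
```

Call:
drive_tool:
  deltas: [-0.6, 0.1, 1, 0, -0.7, 0.1, 3, 0, -0.7, 0.1, 5, 0, -0.7, 0.1, 6.2, 0, -0.7, 0.1, 6.4, 0, -0.7, 0.1, 6.4, 0, -0.7, 0.1, 6.4, 0]

```text
t: 28.3
tcp_pos: [0.663, 0.1168, 0.0278]
tool_rot: [0.123, 0.992, -0.002, -0.011]
force: [-0.5, -0.4, 1.2]
finger_gap: 0.525
```

Call:
drive_tool:
  deltas: [0, 0, 0, 0, 0, 0, 0, 0, 0, 0, 0, 0, 0, 0, 0, 0, 0, 0, 0, 0, 0, 0, 0, 0]
  hand: 1.5

```text
t: 28.9
tcp_pos: [0.6641, 0.1168, 0.0293]
tool_rot: [0.123, 0.992, -0.002, -0.01]
force: [0.0, -1.1, 5.8]
finger_gap: 0.241
```

Call:
drive_tool:
  deltas: [0, 0, -0.5, 0, 0, 0, -2, 0, 0, 0, -5, 0, 0, 0, -9, 0, 0, 0, -13, 0, 0, 0, -16, 0, 0, 0, -17, 0, 0, 0, -17, 0, 0, 0, -17, 0, 0, 0, -17, 0]

```text
t: 29.9
tcp_pos: [0.6659, 0.117, 0.1966]
tool_rot: [0.123, 0.992, -0.002, -0.012]
force: [-0.2, -0.4, -1.2]
finger_gap: 0.238
```

```bash
python3 - <<'E'
from h import *
D=snap("d");plane(D,.048)
go((.640,-.117,.2))
crop(D,"pd",(.662,.117,.2))
E
```

```text
plane slope deg x,y [ 0.3 -0.2] z at tcp rel -8.5 n 161 rms mm 1.01 c-tcp [-2.8 -0.1] rr 48.5
tcp [0.6663 0.117  0.1969] yaw-x [[-0.969, 0.244], [0.244, 0.97], [0.023, -0.007]] q [ 0.01  0.64  1.31 -0.    1.22 -1.31] gap 20.0 F [ 0.7 -0.3 -0.6] t 30.0
(0.64, -0.117, 0.2) -> [ -3.15 -23.34  -0.21]
```

View pics/pd.png

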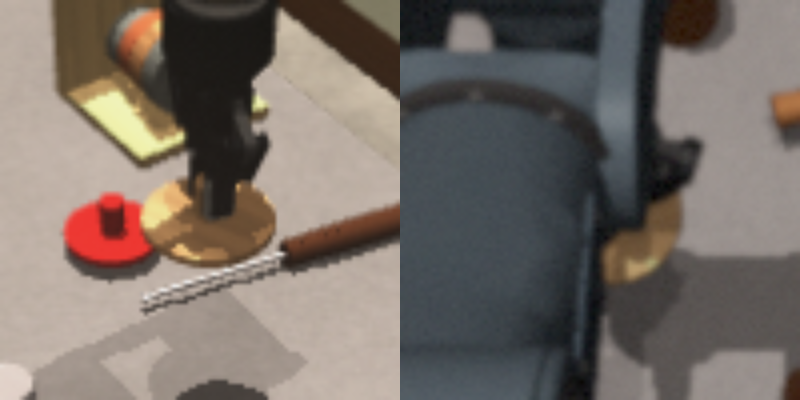

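Call:
drive_tool:
  deltas: [-0.2, -1.5, -0.2, 0, -0.6, -4.5, -0.2, 0, -1.1, -8.5, -0.2, 0, -1.7, -12.5, -0.2, 0, -2.3, -16.5, -0.2, 0, -2.8, -20, -0.2, 0, -3.2, -22.3, -0.2, 0, -3.3, -23.3, -0.2, 0, -3.3, -23.3, -0.2, 0, -3.3, -23.3, -0.2, 0, -3.3, -23.3, -0.2, 0]

```text
t: 31.1
tcp_pos: [0.6415, -0.1155, 0.1997]
tool_rot: [0.122, 0.992, -0.002, -0.012]
force: [0.2, 0.4, -0.5]
finger_gap: 0.243
```

Call:
drive_tool:
  deltas: [0, 0, 1, 0, 0, 0, 3, 0, 0, 0, 6, 0, 0, 0, 7.5, 0, 0, 0, 8.5, 0, 0, 0, 8.5, 0, 0, 0, 8.5, 0]

```text
t: 31.8
tcp_pos: [0.64, -0.1155, 0.1153]
tool_rot: [0.122, 0.992, -0.002, -0.012]
force: [-0.6, 0.5, -0.1]
finger_gap: 0.24
```

```bash
python3 - <<'E'
from h import *
D=snap("e");plane(D,.048)
go((.642,-.117,.080),(.642,-.117,.0725))
crop(D,"pe",(.64,-.117,.07))
E
```

```text
plane slope deg x,y [-0.5  0.6] z at tcp rel -9.9 n 297 rms mm 1.0 c-tcp [-1.9 -0.9] rr 48.5
tcp [ 0.6404 -0.1158  0.1161] yaw-x [[-0.97, 0.242], [0.242, 0.97], [0.021, -0.007]] q [-0.35  0.71  1.44 -0.01  1.01 -1.67] gap 20.3 F [-0.2  0.1 -1. ] t 31.9
(0.642, -0.117, 0.08) -> [-0.26 -0.05  3.6 ]
(0.642, -0.117, 0.0725) -> [-0.27 -0.04  4.35]
```

View pics/pe.png

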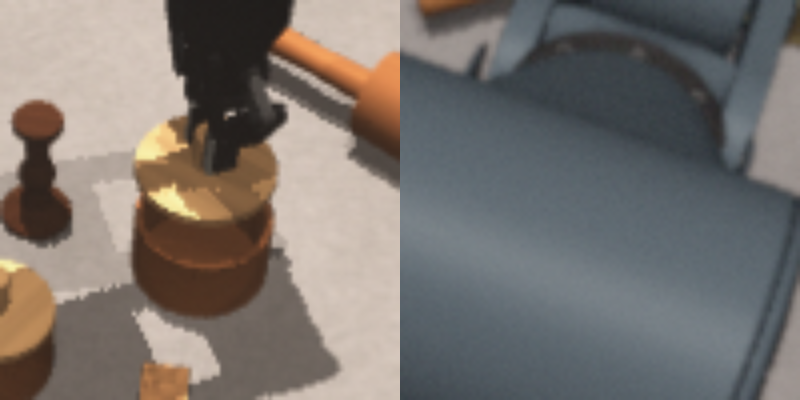

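Call:
drive_tool:
  deltas: [-0.2, 0, 0.7, 0, -0.3, 0, 1.8, 0, -0.3, 0, 2.6, 0, -0.3, 0, 3, 0, -0.3, 0, 3.3, 0, -0.3, 0, 3.6, 0, -0.3, 0, 3.6, 0]

```text
t: 32.6
tcp_pos: [0.6423, -0.1166, 0.0796]
tool_rot: [0.122, 0.992, -0.002, -0.011]
force: [0.4, -0.3, -1.0]
finger_gap: 0.24
```

```bash
python3 - <<'E'
from h import *
D=snap("f");plane(D,.048)
go((.642,-.117,.0725))
crop(D,"pf",(.64,-.117,.07),40)
E
```

```text
plane slope deg x,y [ 0.1 -1. ] z at tcp rel -9.5 n 307 rms mm 1.02 c-tcp [-3.  -0.4] rr 48.5
tcp [ 0.6427 -0.1167  0.0801] yaw-x [[-0.97, 0.242], [0.243, 0.97], [0.021, -0.007]] q [-0.35  0.76  1.45 -0.01  0.95 -1.67] gap 20.5 F [ 0.3  0.2 -2. ] t 32.7
(0.642, -0.117, 0.0725) -> [ 0.04 -0.04  0.76]
```

View pics/pf.png

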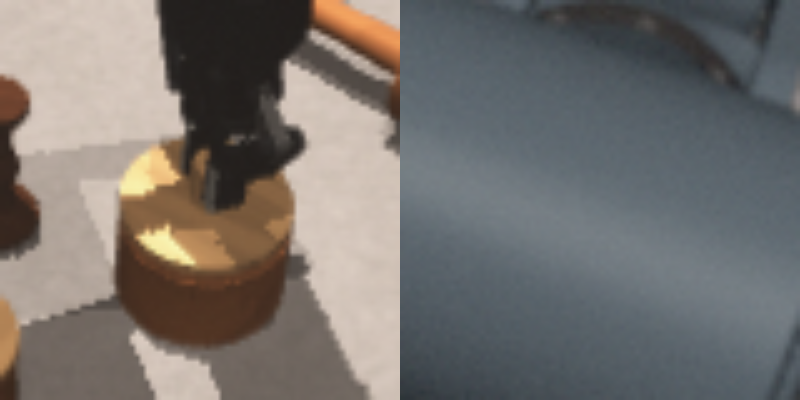

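Lid edges 117–295 align with the pot walls at 115–292; level. Seat it.

Call:
drive_tool:
  deltas: [0.05, 0, 0.15, 0, 0.05, 0, 0.35, 0, 0.05, 0, 0.5, 0, 0.05, 0, 0.6, 0, 0.05, 0, 0.68, 0, 0.05, 0, 0.68, 0]

```text
t: 33.3
tcp_pos: [0.6419, -0.1165, 0.0731]
tool_rot: [0.122, 0.992, -0.002, -0.011]
force: [0.6, -0.2, -1.6]
finger_gap: 0.241
```

Call:
drive_tool:
  deltas: [0, 0, 0.05, 0, 0, 0, 0.1, 0, 0, 0, 0.15, 0, 0, 0, 0.15, 0]

```text
t: 33.7
tcp_pos: [0.6419, -0.1166, 0.0722]
tool_rot: [0.122, 0.992, -0.002, -0.011]
force: [-0.3, -0.7, 3.8]
finger_gap: 0.242
```

Call:
drive_tool:
  deltas: [0, 0, 0, 0, 0, 0, 0, 0, 0, 0, 0, 0, 0, 0, 0, 0]
  hand: 4.5

```text
t: 34.1
tcp_pos: [0.6419, -0.1166, 0.0721]
tool_rot: [0.122, 0.992, -0.002, -0.011]
force: [-0.3, 0.8, -0.2]
finger_gap: 0.529
```

Call:
drive_tool:
  deltas: [0, 0, -1.5, 0, 0, 0, -5, 0, 0, 0, -9, 0, 0, 0, -12, 0, 0, 0, -13, 0, 0, 0, -13, 0, 0, 0, -13, 0]

```text
t: 34.8
tcp_pos: [0.6438, -0.116, 0.2009]
tool_rot: [0.122, 0.992, -0.002, -0.012]
force: [-0.4, -1.0, -0.2]
finger_gap: 0.527
```

Call:
drive_tool:
  deltas: [2, 3, 0, 0, 4, 7, 0, 0, 7, 11, 0, 0, 9, 15.5, 0, 0, 10, 20, 0, 0, 11, 24.5, 0, 0, 12, 29, 0, 0, 13, 33.5, 0, 0, 14, 38, 0, 0, 14, 42, 0, 0, 14, 44, 0, 0, 14, 44, 0, 0]

```text
t: 36.0
tcp_pos: [0.6133, 0.3475, 0.1978]
tool_rot: [0.12, 0.993, -0.003, -0.014]
force: [-0.5, -0.5, 0.5]
finger_gap: 0.53
```

Call:
drive_tool:
  deltas: [2, 2.5, 0, 0, 5, 5, 0, 0, 8, 8, 0, 0, 11, 11, 0, 0, 14, 14, 0, 0, 16, 16, 0, 0, 16, 16, 0, 0]

```text
t: 36.7
tcp_pos: [0.4926, 0.5427, 0.1985]
tool_rot: [0.118, 0.993, -0.004, -0.016]
force: [0.3, -0.4, -0.5]
finger_gap: 0.528
```

```bash
python3 - <<'E'
from h import *
D=snap("z");go()
pots=dict(a=(.4064,.2683,.027),b=(.5551,-.3337,.034),c=(.4722,-.1047,.041),d=(.640,-.1173,.048))
for k,(x,y,r) in pots.items():
  for n in D:
    L=local(cloud(D[n]),(x,y),r+.012);M=L[(L[:,2]>.058)&(L[:,2]<.069)]
    if len(M)<9: print(k,n,"few");continue
    A=np.c_[M[:,:2]-[x,y],np.ones(len(M))];q=np.linalg.lstsq(A,M[:,2],rcond=None)[0]
    c,rr=cv2.minEnclosingCircle(M[:,:2].astype(np.float32))
    print(k,n,"c-pot mm",((np.array(c)-[x,y])*1000).round(1),"r",round(rr*1000,1),"z",(np.median(M[:,2])*1000).round(1),"slope",np.degrees(q[:2]).round(1))
for k,p,lo,hi in(("stick",(.574,-.0122),.085,.12),("tin",(.5315,.1988),.022,.04),("teal",(.4435,-.351),.014,.026),("red",(.7085,.314),.014,.026)):
  for n in D:
    L=local(cloud(D[n]),p,.05);M=L[(L[:,2]>lo)&(L[:,2]<hi)]
    print(k,n,cv2.minEnclosingCircle(M[:,:2].astype(np.float32)) if len(M)>3 else "few")
for n in D: cv2.imwrite(f"pics/{n}z.png",cv2.resize(D[n]["frame"][:,:,::-1],(800,600)))
E
```

```text
tcp [0.4955 0.5397 0.1988] yaw-x [[-0.971, 0.238], [0.238, 0.971], [0.028, -0.012]] q [ 0.67  0.72  1.14  0.02  1.31 -0.66] gap 44.8 F [-0.7 -0.2  0.3] t 36.8
a side c-pot mm [ 0.2 -2.9] r 29.1 z 63.5 slope [-0.2 -0.9]
a top c-pot mm [-0.  -1.7] r 27.1 z 63.7 slope [-0.2  0.1]
b side c-pot mm [-0.4 -0.8] r 35.5 z 63.8 slope [0.9 0.6]
b top c-pot mm [-1.2 -0.7] r 35.2 z 63.9 slope [0.7 0.1]
c side c-pot mm [ 0.1 -1.1] r 41.9 z 63.4 slope [0.2 0.2]
c top c-pot mm [0.2 0.1] r 41.3 z 63.7 slope [-0.2  0.1]
d side c-pot mm [-0.6  1.7] r 50.7 z 63.4 slope [ 0.1 -0.1]
d top c-pot mm [-0.8  0.1] r 48.1 z 63.9 slope [0.1 0.1]
stick side ((0.5748398900032043, -0.012935059145092964), 0.019950812682509422)
stick top ((0.5734515190124512, -0.013336687348783016), 0.018455322831869125)
tin side ((0.5326895117759705, 0.19803330302238464), 0.024492483586072922)
tin top ((0.532631516456604, 0.19853505492210388), 0.02332746610045433)
teal side ((0.4440556764602661, -0.35060787200927734), 0.027768170461058617)
teal top ((0.4428887367248535, -0.3500799834728241), 0.028027333319187164)
red side ((0.710171639919281, 0.3111211657524109), 0.04438508301973343)
red top ((0.7078871130943298, 0.313487708568573), 0.04199686646461487)
```

View pics/topz.png

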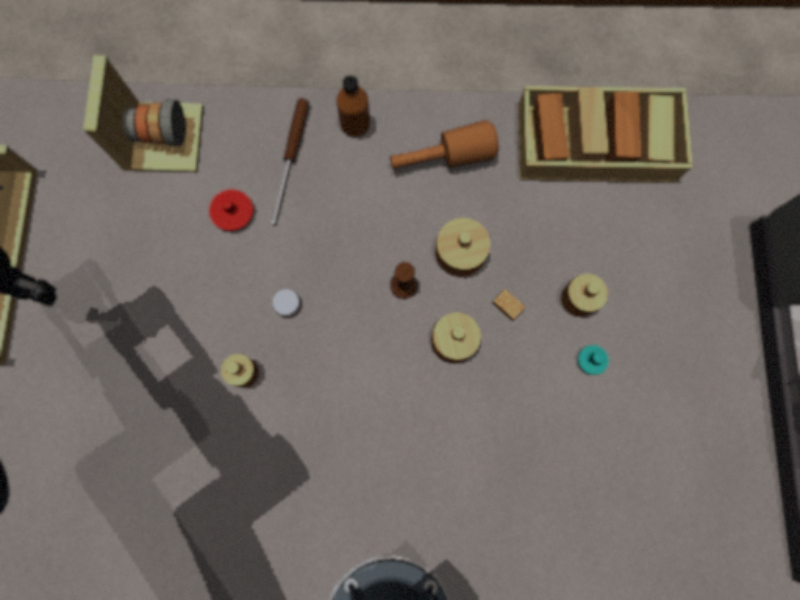

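View pics/sidez.png

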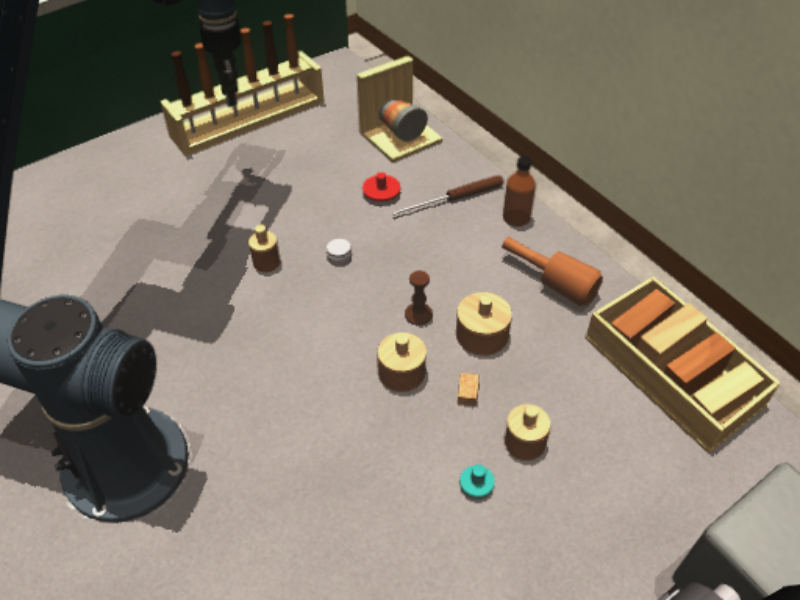

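Both pictures show all four boxes lidded (side view at about (264,245), (402,360), (484,320) and (528,430)). The candlestick, tin and look-alikes haven't moved, and the arm is clear.

```bash
python3 -c "
from station import manip
print(manip.sign_off())"
```

```text
the job is handed in; nothing more can be done
None
```

All four lids are on their own boxes, and I handed the job in at about 37 s of the 99 s allowed. Each lid was held by its knob, lowered until it touched the rim with about 4–9 N, and then released.

- **Seating:** in both cameras the flange tops read 63.4–63.9 mm, against 63 mm for a fully seated lid. They were level to within about 1°.
- **Centring:** lids B, C and D measured within about 2 mm of their boxes. Lid A's two readings disagreed slightly, at 1.7 and 2.9 mm off in y. That is close to the calibration error, and its height and tilt show it seated.
- **Left alone:** the candlestick, wax tin and the turquoise and red look-alikes measured within about 3 mm of where they started, which is within the measuring noise. I did not re-measure the boxes themselves at the end, but they stand in the same places in the pictures.
- **Robot state:** the arm ended clear of everything. The tool had drifted about 1.6° off vertical over the moves, with no effect on the lids.

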